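# Set the stop of a drilling jig and hold a manifold block in its corner

## Task

Get the aluminium manifold block ready for drilling: first throw the jig's stop lever into its third notch, the one marked with three dots, so that the end stop is set. Then lay the block flat in the jig, long side to the fence and one end under the drill bush, and push it diagonally so that it bears on the fence, on the end stop and down on the rest plate all at once. Finish while you are still holding it pressed firmly into that corner - do not let go - and do not shift the brass union, the steel tee or the tube cutter lying nearby.

Things in the scene. Friction and masses are not known exactly. Their poses are not given: they have to be found in the camera images.
- jig: dark steel drilling jig, fixed, base 140 (x) x 215 (y) x 10 mm. Frame: origin on the bench surface (z = 0), +x from the open front to the fence, +y along the fence from end stop to drill bush. Block home, lever in third notch: block's origin at jig x 5, y 25, z 12 mm. Set the block down with its centre at x -35 mm or less, clear of the bush arm, then slide it towards the fence
- jig_rest: steel rest plate the block lies on, fixed; origin and axes are the jig's. It covers jig x -65 to 25, y -45 to 85 mm, its top at z 12 mm. Plate, fence and stop are ground, oiled steel: slippery, friction about 0.25
- jig_fence: low steel fence bar, fixed; origin and axes are the jig's. Its face is the plane x = 25 mm, from y -45 to 85, top at z 26 mm, 15 mm thick; nothing stands behind it where y is under 50 mm
- jig_stop: end stop: steel nose (jig x -12 to 22 mm, top at z 26 mm) on a rack that the lever's pinion moves along the jig's y. Origin: the jig's, moved 12 mm towards +y per rad of lever; in its own frame the face (towards +y) is at y -35.8 mm, so at jig y -25 mm with the lever in the third notch.
- drill_bush (a point): underside centre of the drill bush, at jig x 5, y 65, z 53 mm (5 mm above the block when home). Its dark arm covers jig x -8 to 62, y 57 to 73, z 55 to 66 mm; the post carrying it stands behind the fence at x 43 to 62, y 52 to 78 mm
- stop_lever (a joint): stop lever angle (rad), vertical pivot at jig x -14, y -75 mm; grows counter-clockwise from above; at 0 the arm points 2.53 rad counter-clockwise from the jig's +x. A spring plunger drops into four notches marked 1, 2, 3, 4 dots: 0, 0.45, 0.9, 1.35 rad; starts in notch 1 or 2. Leaving a notch takes about 6 N at the knob; the right one can be overshot
- lever_knob (a point): middle of the black upright round knob on the lever's end, 16 mm across (17 mm near the top), 58 mm above the bench, 75 mm from the pivot. The knob runs from 38 to 77 mm above the bench; the arm below it is 10 mm wide
- manifold: workpiece: aluminium gas manifold block, 40 (x) x 100 (y) x 36 mm high, about 0.38 kg, ports in top and long sides, a scribed cross on top near each end; ends alike. Origin: centre of its underside. Starts flat on the bench, left of the jig. Held across its 40 mm width with the fingertips 16 to 20 mm above its underside, the fingers pass over the fence
- brass_union: bystander: brass compression union, 22 x 39 x 19 mm, lying on the bench; origin at its underside's centre
- steel_tee: bystander: steel tee fitting, 29 x 36 x 14 mm, lying on the bench; origin at its underside's centre
- tube_cutter: bystander: small red tube cutter, 32 x 58 x 20 mm, lying on the bench; origin at its underside's centre
Mind the look-alikes: they are no part of the job. What is shaped like the manifold but brown is not meant.

How it is judged:
On the way:
1. the stop lever rests in the third notch (0.9 rad, within 0.06), the block not yet in the jig's corner (value of joint stop_lever between 0.84 and 0.96 rad and velocity of joint stop_lever between -0.1 and 0.1 rad/s and contact force between manifold and jig_stop below 0.5 N), for 0.3 s.
At the end, for the whole second after the job is handed in: lever at 0.9 rad within 0.06; block flat on the rest plate (2 mm), square to the fence (0.035 rad), within 2 mm of the fence and 2.5 mm of its place at the stop; fingers hold it, pressing on fence > 2.5 N, stop > 1.5 N, rest plate > 7.5 N (weight about 4 N), through the last second (value of joint stop_lever between 0.84 and 0.96 rad and x of manifold in the frame of jig between 0.003 and 0.0075 m and y of manifold in the frame of jig between 0.0225 and 0.0275 m and z of manifold in the frame of jig below 0.014 m and angle between the y axis of manifold and the y axis of jig, either way round below 0.035 rad and angle between manifold's own z axis and vertical below 0.035 rad and contact force between manifold and jig_fence above 2.5 N and contact force between manifold and jig_stop above 1.5 N and contact force between manifold and jig_rest above 7.5 N and contact force between the fingers and manifold above 2 N and linear speed of manifold below 0.01 m/s); the arm keeps its last pose, push and grip.
It fails at once if the brass union is disturbed (moved more than 15 mm) (distance of brass_union from where it was at the start of the episode above 0.015 m).
It fails at once if the steel tee is disturbed (moved more than 15 mm) (distance of steel_tee from where it was at the start of the episode above 0.015 m).
It fails at once if the tube cutter is disturbed (moved more than 15 mm) (distance of tube_cutter from where it was at the start of the episode above 0.015 m).
It also fails if it takes over 67 s, if anything falls off the work surface, if the arm or the gripper's body presses on something with over 40 N, if the wrist force passes 120 N, or if a joint passes its speed limit or range.

## Robot

A 6-joint arm with a two-finger parallel gripper is mounted at the origin on a cart in front of the work surface, level with it; the furniture and walls round the work are solid. World frame = base frame: x ahead of the robot, y to its left, z up, the work surface at z = 0. Lengths are in m, angles in rad, forces in N, time in s.
With the tool pointing down it reaches from about 0.25 to 0.775 m from the base axis. Payload 4 kg.
Tool frame: the origin (TCP) lies midway between the tips of the shut fingers; the grasp point (between the pads) lies 19 mm behind it (r.grasp_offset is the distance from the TCP to the grasp point, in m); z points along the fingers, y is the line along which they close (so a half turn about z gives the same grasp; the last joint's range is limited). The gripper opens to 94 mm and grips with 3 to 60 N. Pads are 16 mm wide; open, the fingers measure 119 mm over their backs; the gripper's body (75 mm by 177 mm) begins 78 mm behind the grasp point.
Start: joints at [1.131, 0.087, 1.371, -0, 1.684, -0.103], TCP at [0.182, 0.519, 0.206] pointing down, gripper open.
Joint ranges: [-3.1, 3.1], [-0.76, 2.03], [0.27, 2.55], [-1.08, 4.22], [0.17, 2.65], [-2.57, 2.57]. Speed limits (rad/s): [2.79, 2.79, 3.14, 3.14, 3.14, 3.14].

## Interface

Orientations are given as a unit quaternion [x, y, z, w].
In Python, from station import r gives the robot as it stands.
- The arm moves only by the tool jog_arm, never from a script. Its argument "plan" is a list of rows, each a list of 6 numbers: the shift along the tool's x, y, z in mm, then the turn, a rotation vector about the tool's x, y, z in rad. A call has 1 to 10 rows; each row is the pose to reach, as a shift and turn from the pose commanded when the call began, along the tool's axes at that moment; what a row does not reach only later rows make up. A row lasts 1/8 s, in which the tool goes at most 62.5 mm and 10.7 degrees, less where a joint would pass 70% of its speed; a pose out of reach is approached as far as the arm can. A call with a gripper value outside its range is refused whole. "hand" is the closure, from 0 (fully open) to 1 (shut), set as the call begins (left out, the last holds). The fingers move at their own pace and stop on an object; the grip force is fixed at half the most. Time passes only in rows, so rows that repeat a pose let the fingers close. It gives the time, the measured TCP pose, the force and the opening at its end, in the units of the state.
- r.get_obs(): the state, without advancing time (a new reading comes with each control period).
- r.snapshot(name): name is "side" or "top" or "wrist"; returns the picture (384x512x3 uint8, blue, green, red); there is no depth.
- r.camera_model(name): a dict with "mtx" (3x3 intrinsics, pixels), "xyz" and "orientation" of the camera in the world. Camera axes: x right, y up, looking along -z (the intrinsics and any distortion apply to the point x, -y, -z); pixel columns grow to the right and rows downward; lengths in m; the calibration is good to about 2 mm. A picture is of the moment at which its call begins: read the wrist's pose just before it. camera_model takes no time and is no camera call; for the wrist camera it gives the pose at the moment of the call.
- r.hand_in(): hands the job in, once; it reports no verdict.
The state is a dict: "time": time; "q": joint angles; "joint_vel": joint speeds; "tau": joint torques, N m; "tcp_pos": TCP position; "eef_rot": TCP orientation; "force": force on the tool from outside, world axes, zero at the start; "wrist_torque": the same for the moment, N m; "opening": finger opening in m.
Only numpy, scipy, OpenCV 4.12 (cv2) and the standard library are available. Lean on these libraries where they do the work, as an engineer would, in place of code of your own. Each camera call takes 0.05 s, during which the arm holds its last target. There are 200 camera calls.

## Working session

There is one attempt and no reset: what is moved stays moved. The work goes in short steps, Python scripts to look and compute and a tool call to move; the robot and the scene stay as the last step left them, time stands still between calls to the robot, and variables do not carry over. Pictures are saved under pics/ and viewed, on a budget of 10 in all, crops included, one or two more only if the job needs it, and the job is handed in when it is done.

Besides the shell and the picture viewer there is one more tool, called after "Call:" as a command line: name --pt "numbers of a row" for each row, then --argument value for the rest. jog_arm: Moves the arm, as the interface text tells. Its arguments: {"type":"object","properties":{"plan":{"type":"array"},"hand":{"type":"number"}},"required":["plan"]}

```bash
mkdir -p pics; ls; python3 - <<'E'
from station import r
import cv2
o=r.get_obs(); print({k:(v if not hasattr(v,'round') else v) for k,v in o.items()}, r.grasp_offset)
for n in("top","side"):
    cv2.imwrite(f"pics/{n}0.png",r.snapshot(n)); print(n,r.camera_model(n))
E
```

```text
pics
{'time': 0.0, 'q': array([ 1.13091388e+00,  8.79355327e-02,  1.37222467e+00, -1.49128197e-05,
        1.68359520e+00, -1.03085715e-01]), 'joint_vel': array([-0.00015642,  0.00080536, -0.00042452,  0.00195481,  0.00152393,
        0.00158962]), 'tau': array([ 1.28230934e-05, -3.40182388e+01, -3.02419496e+01,  7.15663726e-02,
        3.29946668e-02, -1.78744003e-04]), 'tcp_pos': array([0.18152624, 0.51860706, 0.20432982]), 'eef_rot': array([ 1.67604307e-01,  9.85853755e-01, -1.04375890e-03, -2.82845481e-04]), 'force': array([-0.27809889, -0.18752162, -0.35410532]), 'wrist_torque': array([-0.03006831,  0.00505242, -0.01171905]), 'opening': 0.09397796851548486} 0.0188
top {'mtx': array([[414.57149423,   0.        , 263.20841837],
       [  0.        , 414.57149423, 194.13088377],
       [  0.        ,   0.        ,   1.        ]]), 'xyz': array([ 0.44244871, -0.31258129,  0.91383818]), 'orientation': array([-0.02113049,  0.00129943,  0.71432549, -0.69949332])}
side {'mtx': array([[388.02269088,   0.        , 255.34146369],
       [  0.        , 388.02269088, 193.99580898],
       [  0.        ,   0.        ,   1.        ]]), 'xyz': array([ 0.10505943, -0.89854944,  0.50843323]), 'orientation': array([ 0.457067  , -0.13834848, -0.23666824,  0.84613096])}
```

```bash
python3 - <<'E'
import cv2
a=cv2.imread("pics/top0.png"); cv2.imwrite("pics/top0b.png",cv2.resize(a,(800,600),interpolation=cv2.INTER_CUBIC))
E
```

```text
(no output)
```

View pics/top0b.png

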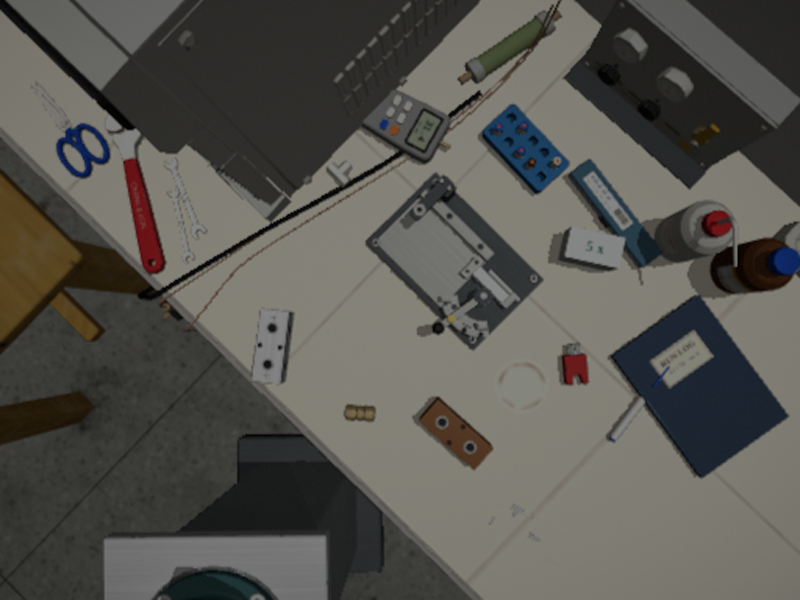

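The top view shows the silver block near (272,346), the jig near (455,260) with the knob at (438,328), the brown decoy at (456,433), the union at (360,412) and the cutter at (574,365). I'll crop in closer.

```bash
python3 - <<'E'
import cv2,numpy as np
a=cv2.imread("pics/top0.png")
c=np.clip(a[100:260,150:360].astype(float)*1.7,0,255).astype('uint8')  # crop
c=cv2.resize(c,None,fx=3.8,fy=3.75,interpolation=cv2.INTER_CUBIC)
c=cv2.resize(np.clip(a[100:260,150:360]*1.7,0,255).astype('uint8'),None,fx=3.75,fy=3.75,interpolation=cv2.INTER_CUBIC)
cv2.imwrite("pics/top0c.png",c)
E
```

```text
(no output)
```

View pics/top0c.png

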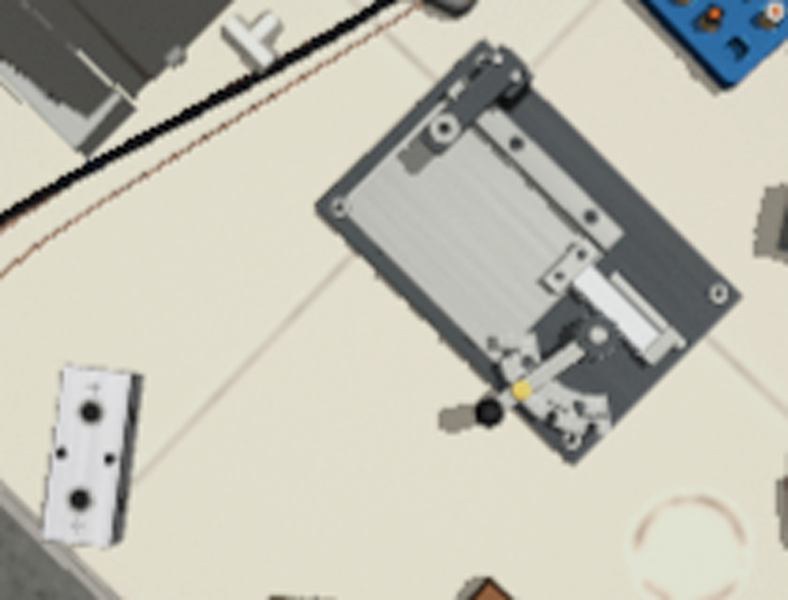

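View pics/side0.png

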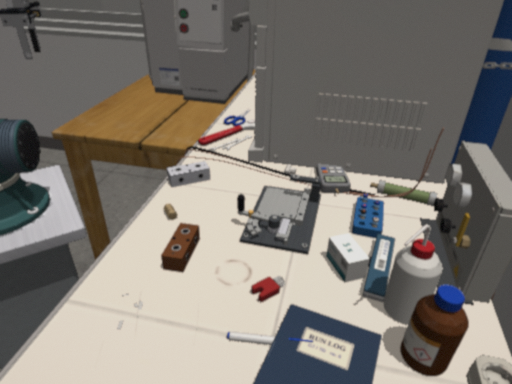

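```bash
cat > h.py <<'E'
import numpy as np
from scipy.spatial.transform import Rotation as R
from scipy.optimize import least_squares
def proj(cm,P):
    p=R.from_quat(cm["orientation"]).inv().apply(np.atleast_2d(P)-cm["xyz"])
    p=p*[1,-1,-1]; u=p@np.array(cm["mtx"]).T; return u[:,:2]/u[:,2:]
def ray(cm,px,z):
    d=np.linalg.inv(cm["mtx"])@np.array([px[0],px[1],1.]); d=R.from_quat(cm["orientation"]).apply(d*[1,-1,-1])
    o=np.array(cm["xyz"]); return o+d*(z-o[2])/d[2]
def place(p,P):
    P=np.asarray(P,float); c,s=np.cos(p[2]),np.sin(p[2])
    return np.c_[p[0]+c*P[:,0]-s*P[:,1],p[1]+s*P[:,0]+c*P[:,1],P[:,2]]
def fit(cm,pts,pix,p0):
    f=lambda p:(proj(cm,place(p,pts))-pix).ravel()
    s=least_squares(f,p0,loss='soft_l1'); return s.x,f(s.x).reshape(-1,2)
E
python3 - <<'E'
from station import r
from h import *
cm=r.camera_model("top")
C=lambda l:np.array(l)/3.75+[150,100]
jp=np.array([[5,65,66],[40,-45,26],[25,-45,26],[70,85+0,10]])/1000
# unknown base offset: use bush, fence corners
J,e=fit(cm,jp[:3],C([[443,128],[623,235],[605,250]]),[.4,-.3,-.8]); print("jig",J,e.round(1).tolist())
for n,P in dict(left=[317,207],bot=[574,463],right=[742,296],top=[485,40],pivot=[598,335],knob=[488,411],nose1=[575,240],nose2=[543,280]).items():
    z=dict(pivot=.035,knob=.077,nose1=.026,nose2=.026).get(n,.01)
    w=ray(cm,C(P),z); d=w[:2]-J[:2]; c,s=np.cos(J[2]),np.sin(J[2]); print(n,w.round(4),np.round([c*d[0]+s*d[1],-s*d[0]+c*d[1]],4))
bp=np.array([[-20,50,36],[20,50,36],[20,-50,36],[-20,-50,36]])/1000
B,e=fit(cm,bp,C([[65,366],[134,373],[115,546],[43,540]]),[.36,-.1,-.1]);print("blk",B,e.round(1).tolist())
E
```

```text
jig [ 0.54206688 -0.34285138 -0.81384418] [[0.1, 0.0], [0.1, -0.5], [-0.1, 0.5]]
left [ 0.5581 -0.2264  0.01  ] [-0.0736  0.0917]
bot [ 0.4058 -0.3728  0.01  ] [-0.0718 -0.1196]
right [ 0.5005 -0.4721  0.01  ] [ 0.0654 -0.119 ]
top [ 0.6538 -0.3267  0.01  ] [0.0649 0.0923]
pivot [ 0.4787 -0.3863  0.035 ] [-0.012  -0.0759]
knob [ 0.4373 -0.3229  0.077 ] [-0.0865 -0.0624]
nose1 [ 0.5336 -0.3753  0.026 ] [ 0.0178 -0.0284]
nose2 [ 0.5111 -0.3565  0.026 ] [-0.0113 -0.0319]
blk [ 0.41609869 -0.09674711 -1.70009064] [[-0.1, -0.3], [0.0, -0.2], [-0.3, 0.5], [0.4, 0.0]]
```

```bash
cat >> h.py <<'E'
J=np.array([.5412,-.3428,-.8138])
def jig(x,y): return place(J,[[x/1000,y/1000,0]])[0][:2]
def yang(o): y=R.from_quat(o["eef_rot"]).as_matrix()[:,1]; return np.arctan2(y[1],y[0])
def to(o,x,y,z,ya):
    M=R.from_quat(o["eef_rot"]); T=M.as_matrix()
    # level target: tool z straight down, tool y at angle ya
    yv=np.array([np.cos(ya),np.sin(ya),0]); zv=np.array([0,0,-1.]); D=np.c_[np.cross(yv,zv),yv,zv]
    rv=(M.inv()*R.from_matrix(D)).as_rotvec()
    print("shift mm",(T.T@(np.array([x,y,z])-o["tcp_pos"])*1000).round(1).tolist(),"turn",rv.round(3).tolist())
E
python3 - <<'E'
from station import r
from h import *
o=r.get_obs(); k=jig(-88,-63); print(k,yang(o)); to(o,*k,.2,.6)
E
```

```text
[ 0.43497195 -0.32209731] 1.2339862064955114
shift mm [-517.0, -709.7, 5.8] turn [-0.002, 0.0, 0.634]
```

Call:
jog_arm --pt "-517 -710 4 0 0 0.634" --pt "-517 -710 4 0 0 0.634" --pt "-517 -710 4 0 0 0.634" --pt "-517 -710 4 0 0 0.634" --pt "-517 -710 4 0 0 0.634" --pt "-517 -710 4 0 0 0.634" --pt "-517 -710 4 0 0 0.634" --pt "-517 -710 4 0 0 0.634" --pt "-517 -710 4 0 0 0.634" --pt "-517 -710 4 0 0 0.634" --hand 0.3

```text
time: 1.35
tcp_pos: [0.362, -0.0814, 0.2025]
eef_rot: [0.467, 0.884, 0.0, 0.0]
force: [0.4, 0.9, 0.4]
opening: 0.0656
```

```bash
python3 - <<'E'
from station import r
from h import *
o=r.get_obs(); k=jig(-88,-63); print(o["time"],o["tcp_pos"],o["opening"],o["q"].round(2)); to(o,*k,.19,.6)
E
```

```text
1.35 [ 0.3619707  -0.0813805   0.20245886] 0.06555857046171744 [-0.37 -0.32  1.75  0.    1.72 -0.97]
shift mm [-239.9, -75.5, 12.4] turn [0.001, 0.0, -0.001]
```

Call:
jog_arm --pt "-60 -19 3 0 0 0" --pt "-120 -38 6 0 0 0" --pt "-170 -55 9 0 0 0" --pt "-210 -68 12 0 0 0" --pt "-215 -70 12 0 0 0" --pt "-215 -70 12 0 0 0"

```text
time: 2.1
tcp_pos: [0.4253, -0.2958, 0.19]
eef_rot: [0.467, 0.884, 0.0, -0.001]
force: [0.1, 0.2, -0.1]
opening: 0.0658
```

```bash
python3 - <<'E'
from station import r
from h import *
import cv2
o=r.get_obs(); k=jig(-88,-63); print(o["time"],o["tcp_pos"],o["opening"]); to(o,*k,.19,.6)
cm=r.camera_model("wrist"); im=r.snapshot("wrist"); import pickle; pickle.dump(cm,open("w1.pkl","wb"));cv2.imwrite("pics/w1raw.png",im)
im=cv2.resize(np.clip(im*1.4,0,255).astype('uint8'),(800,600)); cv2.imwrite("pics/w1.png",im); print(cm)
E
```

```text
2.1 [ 0.42534701 -0.29578536  0.19004973] 0.06576046279729811
shift mm [-27.2, -6.9, -0.0] turn [0.0, -0.002, -0.0]
{'mtx': array([[294.37372642,   0.        , 252.88291771],
       [  0.        , 294.37372642, 190.55555065],
       [  0.        ,   0.        ,   1.        ]]), 'xyz': array([ 0.38270382, -0.23490505,  0.36931601]), 'orientation': array([-0.12257639, -0.03780479,  0.29302243,  0.94746171])}
```

View pics/w1.png

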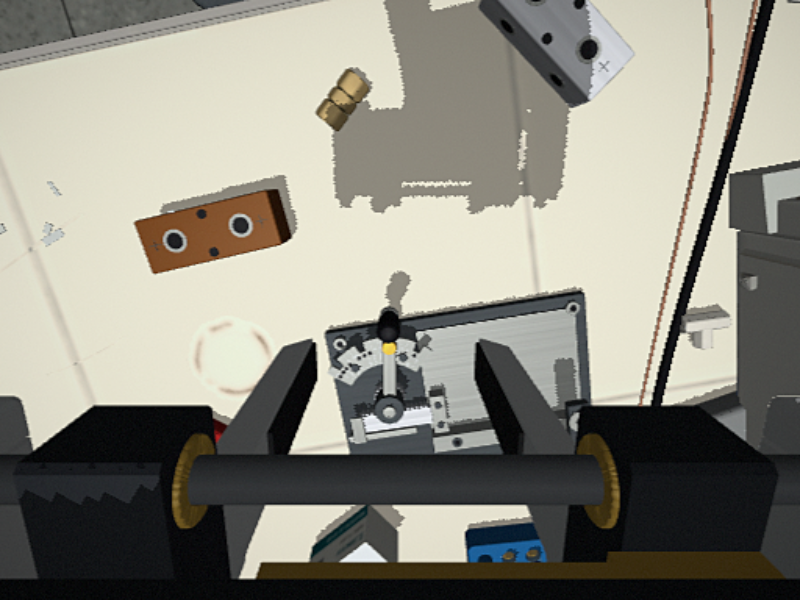

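```bash
python3 - <<'E'
from station import r
from h import *
import pickle
ct=r.camera_model("top"); cw=pickle.load(open("w1.pkl","rb"))
C=lambda l:np.array(l)/3.75+[150,100]
tp=np.array([[5,65,66],[40,-45,26],[25,-45,26],[-70,95,10],[-70,-120,10],[70,-120,10],[70,95,10],[-14,-75,36]])/1000
tx=C([[443,128],[623,235],[605,250],[317,207],[574,463],[742,296],[485,40],[598,335]])
wp=np.array([[-70,95,10],[-70,-120,10],[-14,-75,36]])/1000
wx=np.array([[583,290],[327,330],[389,409]])/1.5625
fw=lambda p:(proj(cw,place(p,wp))-wx)*1.0
ft=lambda p:proj(ct,place(p,tp))-tx
for nm,f in (("top",ft),("w",fw),("both",lambda p:np.r_[ft(p),fw(p)])):
    s=least_squares(lambda p:f(p).ravel(),[.54,-.34,-.81],loss='soft_l1'); print(nm,s.x.round(4),f(s.x).round(1).tolist())
p=s.x
for z,px in((.077,[388,318]),(.06,[388,325])):
    w=ray(cw,np.array(px)/1.5625,z); d=w[:2]-place(p,[[-.014,-.075,0]])[0][:2]; print(z,w,np.hypot(*d),np.arctan2(d[1],d[0])-p[2]-2.53)
bp=np.array([[-20,50,36],[20,50,36],[20,-50,36],[-20,-50,36]])/1000
for B in([.4161,-.0967,-1.7],):print(proj(cw,place(B,bp))*1.5625)
for a in(0,.45,.9):
  print(a,proj(cw,place(p,[[-.014+.075*np.cos(2.53+a),-.075+.075*np.sin(2.53+a),.077]]))*1.5625)
E
```

```text
top [ 0.5406 -0.3423 -0.8077] [[-0.3, 0.8], [-0.2, 0.1], [-0.3, 1.0], [-0.2, -1.2], [0.9, 0.1], [1.7, -0.9], [0.2, -1.8], [-1.0, 0.9]]
w [ 0.5396 -0.3379 -0.799 ] [[1.6, 0.2], [-2.0, 2.3], [0.0, -5.2]]
both [ 0.5408 -0.3414 -0.8061] [[-0.8, 0.8], [-0.6, -0.1], [-0.7, 0.9], [-0.6, -1.2], [0.6, 0.0], [1.3, -1.0], [-0.3, -1.8], [-1.4, 0.8], [0.9, 3.4], [-2.4, 4.3], [-0.8, -3.0]]
0.077 [ 0.43001947 -0.31258693  0.077     ] 0.08482574724863462 0.43333168556558244
0.06 [ 0.43567455 -0.32138592  0.06      ] 0.0743675695005701 0.43546442467943125
[[632.52357451  56.04204663]
 [587.22371718 104.71107022]
 [481.4036618   -7.42275122]
 [526.5755497  -61.95491775]]
0 [[434.46175304 342.35597429]]
0.45 [[385.9953543  332.00176309]]
0.9 [[337.72193263 342.64108213]]
```

```bash
sed -i 's/^J=.*/J=np.array([.5408,-.3416,-.8065])/' h.py; python3 - <<'E'
from station import r
from h import *
o=r.get_obs()
K=lambda a:jig(-14+75*np.cos(2.53+a),-75+75*np.sin(2.53+a))
k=K(.45); print(k); to(o,*k,.19,.59); to(o,*k,.044,.59)
o2=dict(o); o2["tcp_pos"]=np.r_[k,.044]; y=.59; o2["eef_rot"]=R.from_matrix(np.c_[[np.sin(y)*-1,np.cos(y),0],[np.cos(y),np.sin(y),0],[0,0,-1]]).as_quat()
for d in(.05,.1,.15,.2,.25,.3,.35,.4,.45): to(o2,*K(.45+d),.044,.59+d)
E
```

```text
[ 0.43445599 -0.32161057]
shift mm [-26.8, -7.4, 0.5] turn [0.0, -0.001, 0.011]
shift mm [-27.0, -7.5, 146.5] turn [0.0, -0.001, 0.011]
shift mm [-0.1, -3.7, 0.0] turn [0.0, 0.0, -0.05]
shift mm [-0.5, -7.5, 0.0] turn [0.0, 0.0, -0.1]
shift mm [-1.0, -11.2, 0.0] turn [0.0, 0.0, -0.15]
shift mm [-1.7, -14.9, 0.0] turn [0.0, 0.0, -0.2]
shift mm [-2.6, -18.5, 0.0] turn [0.0, 0.0, -0.25]
shift mm [-3.6, -22.1, 0.0] turn [0.0, 0.0, -0.3]
shift mm [-4.9, -25.7, 0.0] turn [0.0, 0.0, -0.35]
shift mm [-6.3, -29.1, 0.0] turn [0.0, 0.0, -0.4]
shift mm [-7.9, -32.5, 0.0] turn [0.0, 0.0, -0.45]
```

Call:
jog_arm --pt "-27 -7.5 10 0 0 0.01" --pt "-27 -7.5 50 0 0 0.01" --pt "-27 -7.5 90 0 0 0.01" --pt "-27 -7.5 125 0 0 0.01" --pt "-27 -7.5 142 0 0 0.01" --pt "-27 -7.5 146 0 0 0.01" --pt "-27 -7.5 146 0 0 0.01"

```text
time: 3.02
tcp_pos: [0.4355, -0.3231, 0.046]
eef_rot: [0.471, 0.882, -0.0, 0.001]
force: [-0.0, 0.3, -0.1]
opening: 0.0658
```

Call:
jog_arm --pt "0 0 0 0 0 0" --pt "0 0 0 0 0 0" --pt "0 0 0 0 0 0" --pt "0 0 0 0 0 0" --pt "0 0 0 0 0 0" --pt "0 0 0 0 0 0" --hand 1

```text
time: 3.78
tcp_pos: [0.4351, -0.3224, 0.0446]
eef_rot: [0.471, 0.882, 0.001, 0.0]
force: [1.5, 0.2, 0.4]
opening: 0.0156
```

Gripped on the knob (opening 16 mm). Next comes the arc.

Call:
jog_arm --pt "-0.1 -3.7 0 0 0 -0.05" --pt "-0.5 -7.5 0 0 0 -0.1" --pt "-1 -11.2 0 0 0 -0.15" --pt "-1.7 -14.9 0 0 0 -0.2" --pt "-2.6 -18.5 0 0 0 -0.25" --pt "-3.6 -22.1 0 0 0 -0.3" --pt "-4.9 -25.7 0 0 0 -0.35" --pt "-6.3 -29.1 0 0 0 -0.4" --pt "-7.9 -32.5 0 0 0 -0.45" --pt "-7.9 -32.5 0 0 0 -0.45"

```text
time: 5.03
tcp_pos: [0.4127, -0.3477, 0.0446]
eef_rot: [0.263, 0.965, 0.0, 0.001]
force: [2.2, -0.2, -0.7]
opening: 0.0156
```

Call:
jog_arm --pt "0 0 0 0 0 0" --pt "0 0 0 0 0 0" --pt "0 0 0 0 0 0"

```text
time: 5.4
tcp_pos: [0.4127, -0.3476, 0.0446]
eef_rot: [0.262, 0.965, -0.0, 0.001]
force: [4.5, -1.5, -3.8]
opening: 0.0158
```

```bash
python3 - <<'E'
from station import r
from h import *
o=r.get_obs()
d=o["tcp_pos"][:2]-jig(-14,-75); print(o["tcp_pos"],o["force"],np.hypot(*d),(np.arctan2(d[1],d[0])-J[2]-2.53)%(2*np.pi))
E
```

```text
[ 0.41272708 -0.34764387  0.04461609] [ 4.509092   -1.50196283 -3.76142039] 0.07352241594191317 0.9102704220254059
```

Call:
jog_arm --pt "0 0 0 0 0 0" --pt "0 0 0 0 0 0" --pt "0 0 0 0 0 0" --pt "0 0 0 0 0 0" --pt "0 0 -30 0 0 0" --pt "0 0 -80 0 0 0" --pt "0 0 -130 0 0 0" --pt "0 0 -150 0 0 0" --pt "0 0 -150 0 0 0" --hand 0.3

```text
time: 6.52
tcp_pos: [0.4128, -0.3483, 0.1969]
eef_rot: [0.262, 0.965, -0.001, 0.002]
force: [0.1, 0.0, -0.6]
opening: 0.066
```

```bash
python3 - <<'E'
from station import r
from h import *
import cv2,pickle
o=r.get_obs(); print(o["time"],o["tcp_pos"],o["q"].round(2))
cm=r.camera_model("wrist"); im=r.snapshot("wrist"); pickle.dump(cm,open("w2.pkl","wb"));cv2.imwrite("pics/w2raw.png",im)
for a in (.45,.9,1.35): print(a,proj(cm,place(J,[[-.014+.075*np.cos(2.53+a),-.075+.075*np.sin(2.53+a),.077]])))
u=proj(cm,place(J,[[-.05,-.09,.03]]))[0].astype(int); print(u)
x0=max(0,min(u[0]-100,312)); y0=max(0,min(u[1]-75,234))
print(x0,y0); c=im[y0:y0+150,x0:x0+200]; cv2.imwrite("pics/w2.png",cv2.resize(np.clip(c*1.4,0,255).astype('uint8'),(800,600),interpolation=cv2.INTER_CUBIC))
B=[.4161,-.0967,-1.70]; to(o,B[0],B[1],.2,-1.70)
E
```

```text
6.525 [ 0.41281631 -0.34830537  0.1969275 ] [-0.81  0.06  1.41 -0.    1.66 -1.85]
0.45 [[285.97671728 190.91970082]]
0.9 [[254.86678411 184.39048346]]
1.35 [[223.94409985 191.64611386]]
[251 203]
151 128
shift mm [124.5, 218.6, -3.9] turn [0.006, 0.003, 2.74]
```

View pics/w2.png

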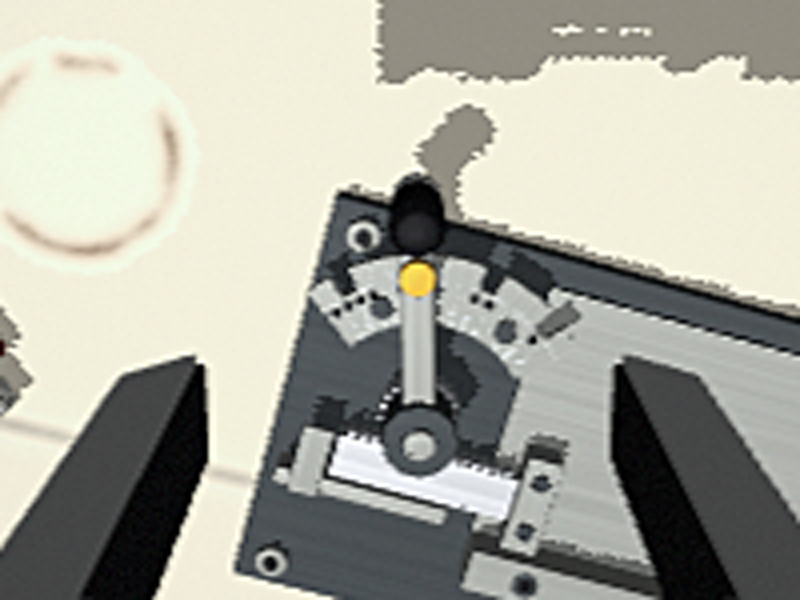

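Lever now sits between the 2-dot and 4-dot marks (knob at (418,228) in the crop, where 0.9 rad was predicted). Next is the block.

Call:
jog_arm --pt "15 26 -2 0 0 0.19" --pt "30 50 -4 0 0 0.37" --pt "45 75 -4 0 0 0.56" --pt "60 100 -4 0 0 0.74" --pt "75 125 -4 0 0 0.93" --pt "90 150 -4 0 0 1.12" --pt "105 180 -4 0 0 1.3" --pt "120 205 -4 0 0 1.49" --pt "124 218 -4 0 0 1.67" --pt "124 218 -4 0 0 1.86"

```text
time: 7.82
tcp_pos: [0.4145, -0.0953, 0.1962]
eef_rot: [0.931, 0.366, -0.002, -0.002]
force: [-0.7, -0.1, 0.0]
opening: 0.0661
```

Call:
jog_arm --pt "0 0 0 0 0 0.18" --pt "0 0 0 0 0 0.36" --pt "0 0 0 0 0 0.54" --pt "0 0 0 0 0 0.72" --pt "0 0 0 0 0 0.87" --pt "0 0 0 0 0 0.88" --pt "0 0 0 0 0 0.88"

```text
time: 8.7
tcp_pos: [0.415, -0.0965, 0.1974]
eef_rot: [0.998, -0.062, -0.001, -0.0]
force: [-0.3, 0.3, -0.9]
opening: 0.0657
```

```bash
python3 - <<'E'
from station import r
from h import *
import cv2,pickle
o=r.get_obs(); print(o["time"],o["tcp_pos"],yang(o),o["q"].round(2))
cm=r.camera_model("wrist"); im=r.snapshot("wrist"); pickle.dump(cm,open("w3.pkl","wb"));cv2.imwrite("pics/w3raw.png",im)
B=[.4161,-.0967,-1.70]; to(o,B[0],B[1],.2,-1.70)
bp=np.array([[-20,50,36],[20,50,36],[20,-50,36],[-20,-50,36]])/1000
print(proj(cm,place(B,bp))*1.5625)
cv2.imwrite("pics/w3.png",cv2.resize(np.clip(im*1.3,0,255).astype('uint8'),(800,600)))
E
```

```text
8.7 [ 0.41498457 -0.09648321  0.19741035] -1.695506736461366 [-0.36 -0.19  1.65  0.    1.68  1.33]
shift mm [1.1, 0.1, -2.6] turn [-0.001, 0.002, 0.004]
[[367.65780853 206.94360066]
 [422.6330853  207.2001933 ]
 [420.08231907 336.97485824]
 [369.03498299 336.7538285 ]]
```

View pics/w3.png

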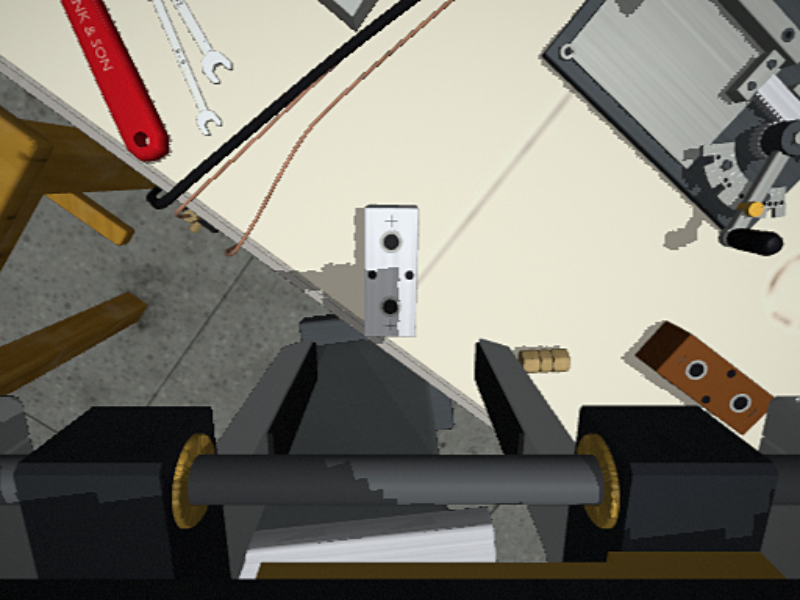

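Call:
jog_arm --pt "1 -1 40 0 0 0.004" --pt "1 -1 90 0 0 0.004" --pt "1 -1 135 0 0 0.004" --pt "1 -1 165 0 0 0.004" --pt "1 -1 178 0 0 0.004" --pt "1 -1 179 0 0 0.004" --pt "1 -1 179 0 0 0.004"

```text
time: 9.62
tcp_pos: [0.4178, -0.0963, 0.021]
eef_rot: [0.998, -0.065, 0.001, 0.0]
force: [0.7, -0.4, 0.2]
opening: 0.0658
```

Call:
jog_arm --pt "0 0 0 0 0 0" --pt "0 0 0 0 0 0" --pt "0 0 0 0 0 0" --pt "0 0 0 0 0 0" --pt "0 0 0 0 0 0" --hand 1

```text
time: 10.25
tcp_pos: [0.4172, -0.0949, 0.0203]
eef_rot: [0.998, -0.065, 0.001, -0.001]
force: [-0.6, 5.3, 6.2]
opening: 0.0395
```

```bash
python3 - <<'E'
from station import r
from h import *
o=r.get_obs(); print(o["time"],o["tcp_pos"],o["opening"],yang(o),o["force"])
E
```

```text
10.25 [ 0.41723803 -0.09486064  0.02030901] 0.03952623978192564 -1.7015705046817216 [-0.59820491  5.33412159  6.17934376]
```

```bash
python3 - <<'E'
from station import r
from h import *
o=r.get_obs(); to(o,*jig(-45,35),.14,J[2])
E
```

```text
shift mm [141.6, 172.8, -119.9] turn [-0.002, -0.002, -0.895]
```

Call:
jog_arm --pt "0 0 -20 0 0 0" --pt "0 0 -60 0 0 0" --pt "0 0 -100 0 0 0" --pt "0 0 -120 0 0 0" --pt "0 0 -120 0 0 0"

```text
time: 10.88
tcp_pos: [0.417, -0.0967, 0.14]
eef_rot: [0.998, -0.065, 0.001, 0.001]
force: [-0.0, 0.3, -4.4]
opening: 0.0398
```

Call:
jog_arm --pt "20 25 0 0 0 -0.12" --pt "40 50 0 0 0 -0.24" --pt "60 74 0 0 0 -0.36" --pt "80 98 0 0 0 -0.48" --pt "100 122 0 0 0 -0.6" --pt "118 144 0 0 0 -0.72" --pt "132 161 0 0 0 -0.84" --pt "141 172 0 0 0 -0.895" --pt "141 172 0 0 0 -0.895" --pt "141 172 0 0 0 -0.895"

```text
time: 12.12
tcp_pos: [0.5329, -0.2839, 0.1376]
eef_rot: [0.928, 0.373, -0.001, -0.002]
force: [-1.2, -0.4, -4.5]
opening: 0.0396
```

```bash
python3 - <<'E'
from station import r
from h import *
import cv2,pickle
o=r.get_obs(); print(o["time"],o["tcp_pos"],yang(o),o["opening"],o["force"])
to(o,*jig(-45,33),.04,J[2])
cm=r.camera_model("top"); im=r.snapshot("top"); cv2.imwrite("pics/t2.png",cv2.resize(np.clip(im[100:250,200:400]*1.7,0,255).astype('uint8'),(800,600),interpolation=cv2.INTER_CUBIC))
cw=r.camera_model("wrist"); im=r.snapshot("wrist"); pickle.dump(cw,open("w4.pkl","wb"));cv2.imwrite("pics/w4.png",cv2.resize(np.clip(im*1.3,0,255).astype('uint8'),(800,600)))
E
```

```text
12.125 [ 0.53293322 -0.28392747  0.13758005] -0.8072193863552909 0.039573938556927646 [-1.16674179 -0.44129782 -4.50162502]
shift mm [-1.1, 2.4, 97.6] turn [-0.004, 0.001, -0.001]
```

View pics/w4.png

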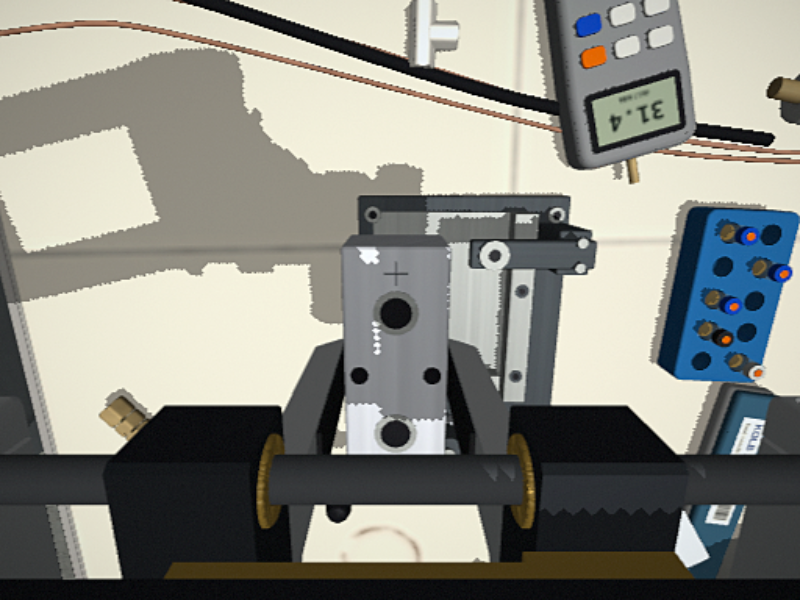

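```bash
python3 - <<'E'
from h import *
import pickle
cw=pickle.load(open("w4.pkl","rb"))
pts=np.array([[-70,95,10],[70,95,10],[5,65,66],[33,-17+0,26]])/1000
print(proj(cw,place(J,pts))*1.5625)
p,e=fit(cw,pts[:3],np.array([[358,197],[570,197],[494,255]])/1.5625,J); print(p,e.round(1))
# block top corners (y+ end) at z = tcp -20 +36
for px in([343,247],[450,240]): print(ray(cw,np.array(px)/1.5625,.1376-.02+.036))
o=np.array([.53293,-.28393]); 
for s in(-.02,.02): print(place([*o,J[2]],[[s,.05,0]]))
E
```

```text
[[360.97700335 196.13279452]
 [575.51735905 196.11123186]
 [490.43153685 256.11792242]
 [513.52543849 365.29143349]]
[ 0.53981067 -0.34076239 -0.80243851] [[ 0.3 -0.1]
 [ 1.9 -0.7]
 [-4.1  0.8]]
[ 0.55518053 -0.23629848  0.1536    ]
[ 0.58343262 -0.26213943  0.1536    ]
[[ 0.55518289 -0.23489115  0.        ]]
[[ 0.58286406 -0.26376593  0.        ]]
```

Call:
jog_arm --pt "-1 2 30 0 0 0" --pt "-1 2 60 0 0 0" --pt "-1 2 85 0 0 0" --pt "-1 2 96 0 0 0" --pt "-1 2 100 0 0 0" --pt "-1 2 100 0 0 0"

```text
time: 12.98
tcp_pos: [0.5352, -0.2871, 0.0405]
eef_rot: [0.928, 0.373, 0.0, 0.001]
force: [-0.7, -0.0, -4.1]
opening: 0.0398
```

Call:
jog_arm --pt "0 0 2 0 0 0" --pt "0 0 4 0 0 0" --pt "0 0 6 0 0 0" --pt "0 0 7 0 0 0" --pt "0 0 7 0 0 0"

```text
time: 13.6
tcp_pos: [0.5347, -0.2869, 0.0326]
eef_rot: [0.928, 0.373, 0.0, -0.0]
force: [-0.4, 0.5, -3.7]
opening: 0.0395
```

```bash
cat > st.py <<'E'
from station import r
from h import *
o=r.get_obs(); T=R.from_quat(o["eef_rot"]).as_matrix(); c=place(-np.array([0,0,J[2]]),[np.r_[o["tcp_pos"][:2]-J[:2],0]])[0]*1000
print("t",o["time"],"jig xy",c[:2].round(1),"z",o["tcp_pos"][2].round(4),"yaw err",round(yang(o)-J[2],4),"F jig",place([0,0,-J[2]],[o["force"]])[0].round(1),"M",o["wrist_torque"].round(2),"tilt",T[:2,2].round(4),"op",o["opening"])
E
python3 st.py
```

```text
t 13.6 jig xy [-43.7  33.5] z 0.0326 yaw err 0.0 F jig [-0.7  0.1 -3.7] M [-0.09  0.11 -0.01] tilt [0.0001 0.    ] op 0.03953863669999482
```

Call:
jog_arm --pt "0 0 0.5 0 0 0" --pt "0 0 1 0 0 0" --pt "0 0 1.5 0 0 0" --pt "0 0 2 0 0 0" --pt "0 0 2 0 0 0"

```text
time: 14.22
tcp_pos: [0.5353, -0.2872, 0.0324]
eef_rot: [0.928, 0.373, 0.001, 0.001]
force: [-1.5, 1.3, 5.5]
opening: 0.0396
```

```bash
python3 st.py
```

```text
t 14.225 jig xy [-43.1  33.7] z 0.0324 yaw err 0.0 F jig [-1.9 -0.2  5.5] M [ 0.37  0.66 -0.02] tilt [ 0.0017 -0.0009] op 0.039566768706729816
```

Call:
jog_arm --pt "0 6 0 0 0 0" --pt "0 12 0 0 0 0" --pt "0 18 0 0 0 0" --pt "0 24 0 0 0 0" --pt "0 30 0 0 0 0" --pt "0 36 0 0 0 0" --pt "0 40 0 0 0 0" --pt "0 42 0 0 0 0" --pt "0 43 0 0 0 0" --pt "0 43 0 0 0 0"

```text
time: 15.48
tcp_pos: [0.5653, -0.3182, 0.0324]
eef_rot: [0.928, 0.373, 0.001, 0.001]
force: [-1.2, 1.1, 5.1]
opening: 0.0396
```

```bash
python3 st.py
```

```text
t 15.475 jig xy [ 0.  33.9] z 0.0324 yaw err 0.0001 F jig [-1.6 -0.1  5.1] M [ 0.32  0.46 -0.  ] tilt [ 0.0022 -0.0009] op 0.039637612207724736
```

Now slide along −y toward the stop.

Call:
jog_arm --pt "-1 0.5 0 0 0 0" --pt "-2 1 0 0 0 0" --pt "-3 1.5 0 0 0 0" --pt "-4 2 0 0 0 0" --pt "-5 2.5 0 0 0 0" --pt "-6 3 0 0 0 0" --pt "-6 3 0 0 0 0"

```text
time: 16.35
tcp_pos: [0.5638, -0.3245, 0.0324]
eef_rot: [0.928, 0.373, 0.002, 0.001]
force: [0.1, 2.1, 5.2]
opening: 0.0398
```

```bash
python3 st.py
```

```text
t 16.35 jig xy [ 3.6 28.5] z 0.0324 yaw err 0.0001 F jig [-1.4  1.5  5.2] M [ 0.34  0.12 -0.03] tilt [ 0.004  -0.0011] op 0.03977914733500924
```

Call:
jog_arm --pt "0 0.5 0 0 0 0" --pt "0 1 0 0 0 0" --pt "0 1.5 0 0 0 0" --pt "0 2 0 0 0 0" --pt "0 2 0 0 0 0"

```text
time: 16.98
tcp_pos: [0.5644, -0.3257, 0.0324]
eef_rot: [0.928, 0.373, 0.001, 0.001]
force: [-1.8, 2.2, 5.2]
opening: 0.0391
```

```bash
python3 st.py
```

```text
t 16.975 jig xy [ 4.9 28. ] z 0.0324 yaw err 0.0001 F jig [-2.9  0.3  5.2] M [ 0.47  0.48 -0.  ] tilt [ 0.0022 -0.0006] op 0.03913451934168222
```

Call:
jog_arm --pt "-0.5 0.3 0 0 0 0" --pt "-1 0.6 0 0 0 0" --pt "-1.5 0.9 0 0 0 0" --pt "-2 1 0 0 0 0" --pt "-2.5 1 0 0 0 0" --pt "-3 1 0 0 0 0" --pt "-3 1 0 0 0 0" --pt "-3 1 0 0 0 0"

```text
time: 17.98
tcp_pos: [0.5642, -0.3282, 0.0325]
eef_rot: [0.928, 0.373, 0.002, 0.001]
force: [1.9, 3.2, 5.9]
opening: 0.0395
```

```bash
python3 st.py
```

```text
t 17.975 jig xy [ 6.6 26.2] z 0.0325 yaw err 0.0004 F jig [-1.   3.5  5.9] M [ 0.53 -0.11 -0.05] tilt [ 0.005  -0.0005] op 0.03948367381011867
```

Call:
jog_arm --pt "0 0.5 0 0 0 0" --pt "0 1 0 0 0 0" --pt "0 1.5 0 0 0 0" --pt "0 2 0 0 0 0" --pt "0 2 0 0 0 0"

```text
time: 18.6
tcp_pos: [0.5648, -0.3288, 0.0324]
eef_rot: [0.928, 0.373, 0.002, -0.0]
force: [-0.3, 3.7, 6.2]
opening: 0.0398
```

```bash
python3 st.py
```

```text
t 18.6 jig xy [ 7.4 26.2] z 0.0324 yaw err 0.0005 F jig [-2.9  2.3  6.2] M [ 0.87  0.32 -0.02] tilt [0.0029 0.0013] op 0.039762883438732355
```

Call:
jog_arm --pt "-0.5 0 0 0 0 0" --pt "-1 0 0 0 0 0" --pt "-1.5 0 0 0 0 0" --pt "-2 0 0 0 0 0" --pt "-2 0 0 0 0 0"

```text
time: 19.23
tcp_pos: [0.5648, -0.329, 0.0324]
eef_rot: [0.928, 0.373, 0.003, -0.0]
force: [3.3, 6.1, 5.5]
opening: 0.0397
```

```bash
python3 st.py
```

```text
t 19.225 jig xy [ 7.5 26. ] z 0.0324 yaw err 0.001 F jig [-2.1  6.6  5.5] M [ 1.26 -0.27 -0.07] tilt [0.0058 0.0031] op 0.03965288925036601
```

Call:
jog_arm --pt "0 0.5 0 0 0 0" --pt "0 1 0 0 0 0" --pt "0 1.5 0 0 0 0" --pt "0 2 0 0 0 0" --pt "0 2.5 0 0 0 0" --pt "0 2.5 0 0 0 0" --pt "0 2.5 0 0 0 0"

```text
time: 20.1
tcp_pos: [0.5648, -0.3291, 0.0324]
eef_rot: [0.928, 0.374, 0.002, -0.003]
force: [-3.0, 11.1, 9.4]
opening: 0.0397
```

```bash
python3 st.py
```

```text
t 20.1 jig xy [ 7.6 26. ] z 0.0324 yaw err 0.0014 F jig [-10.1   5.5   9.4] M [ 1.87  0.47 -0.08] tilt [0.0016 0.0065] op 0.039665334168399805
```

Call:
jog_arm --pt "-0.5 0 0.2 0 0 0" --pt "-1 0 0.4 0 0 0" --pt "-1.5 0 0.4 0 0 0" --pt "-2 0 0.4 0 0 0" --pt "-2 0 0.4 0 0 0" --pt "-2 0 0.4 0 0 0"

```text
time: 20.85
tcp_pos: [0.5648, -0.3291, 0.0324]
eef_rot: [0.927, 0.374, 0.004, -0.003]
force: [1.3, 14.6, 9.9]
opening: 0.0399
```

```bash
python3 st.py; python3 - <<'E'
from station import r
from h import *
import cv2
cw=r.camera_model("wrist"); w=r.snapshot("wrist"); t=r.snapshot("top"); ct=r.camera_model("top")
cv2.imwrite("pics/w5.png",cv2.resize(np.clip(w[100:330,150:456]*1.5,0,255).astype('uint8'),None,fx=2.6,fy=2.6,interpolation=cv2.INTER_CUBIC))
s=r.snapshot("side"); cv2.imwrite("pics/s5.png",cv2.resize(np.clip(s[160:280,220:380]*1.3,0,255).astype('uint8'),(800,600),interpolation=cv2.INTER_CUBIC))
E
python3 st.py
```

```text
t 20.85 jig xy [ 7.6 26. ] z 0.0324 yaw err 0.002 F jig [-9.6 11.   9.9] M [ 2.4  -0.   -0.11] tilt [0.0044 0.0085] op 0.03986747578389788
t 21.0 jig xy [ 7.7 26. ] z 0.0324 yaw err 0.002 F jig [-8.7  9.6 10.4] M [ 2.36  0.02 -0.06] tilt [0.0045 0.0085] op 0.03933793636178241
```

View pics/w5.png

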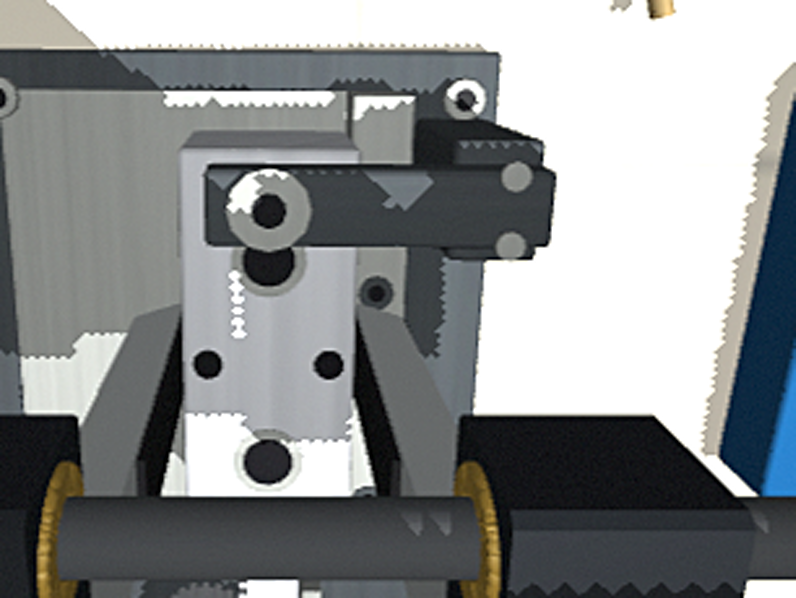

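View pics/s5.png

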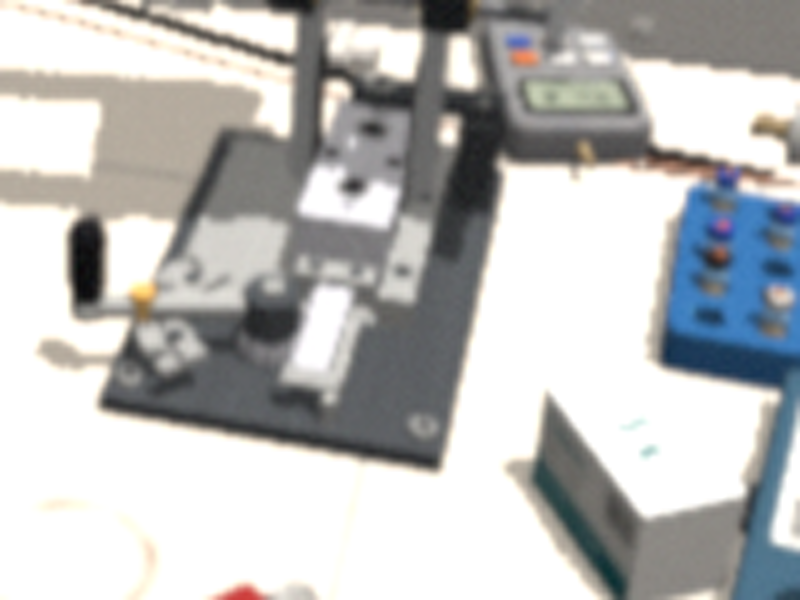

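Call:
jog_arm --pt "0 0 0 0 0 0" --pt "0 0 0 0 0 0" --pt "0 0 0 0 0 0" --pt "0 0 0 0 0 0" --pt "0 0 0 0 0 0" --pt "0 0 0 0 0 0" --pt "0 0 0 0 0 0" --pt "0 0 0 0 0 0"

```text
time: 22.0
tcp_pos: [0.5649, -0.3291, 0.0324]
eef_rot: [0.927, 0.374, 0.004, -0.003]
force: [2.0, 13.3, 9.9]
opening: 0.0395
```

```bash
python3 st.py; python3 -c "
from station import r
print(r.hand_in())"; python3 st.py
```

```text
t 22.0 jig xy [ 7.6 26. ] z 0.0324 yaw err 0.002 F jig [-8.2 10.6  9.9] M [ 2.34  0.08 -0.07] tilt [0.0045 0.0085] op 0.03951052014379168
the job is handed in; nothing more can be done
None
the job is handed in; nothing more can be done
```

I threw the stop lever from notch 2 to notch 3 and set the block down on the rest plate. I then slid it diagonally into the corner and handed in at 22 s, still gripping and pressing it. The hand-in gives no verdict, so the result rests on my last checks.

| Check | Last reading | Needed |
|---|---|---|
| Push towards the fence | about 8 N | more than 2.5 N at the fence |
| Push towards the stop | about 10.5 N | more than 1.5 N at the stop |
| Push on the rest plate | about 10 N plus the block's roughly 4 N weight | more than 7.5 N |
| Tool tilt | about 0.01 rad | below 0.035 rad |

- **Pushes:** these are wrist forces. Some of each push may be lost to friction on the other faces, so the true contact forces may be lower.
- **Motion:** the tool stayed still to about 0.1 mm over the last 1.1 s.
- **Lever:** the close-up after the throw showed it between the 2-dot and 4-dot marks, where 0.9 rad was predicted. The final side view showed no change.
- **Bystanders:** I kept clear of the union, tee and cutter, but did not measure their positions again at the end.
- **Disagreement:** the tool read jig x 7.6 mm, y 26.0 mm, against a block home of 5 and 25 mm, so x is slightly over the 7.5 mm limit. I put this down to 2–3 mm of camera and jig-pose error. Both contacts were firm, and the wrist picture showed the block on the fence with the bush over its centreline.

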